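# Set the stimulator dial by clicks and apply it

## Task

Set the stimulator to level 4: grip the twelve-sided black dial and turn it anticlockwise until you feel its zero stop, without forcing it past the stop, then turn it clockwise exactly four clicks. Let go with the dial resting in that click, then press the round white button fully down, gently, let it come up again, and leave the rack, carton and bottle where they are.

Things in the scene. Friction and masses are not known exactly. Their poses are not given: they have to be found in the camera images.
- unit: Desktop stimulator, a grey box 160 (its x) x 240 (its y) x 75 mm high, fixed to the table, with a flat metal face plate on top. Origin at the centre of its underside, z up; its -x side has four round jacks. On top: the dial at (0, 55, 75) mm and the button at (-12, -55, 75) mm in its frame, and along its +x edge a flush dark display and a narrow pointer slot.
- dial_grip (a point): Point on the dial's upright axis at the height to grip, 26 mm above the face plate; fixed to the unit, it does not turn. The dial is a black twelve-sided straight knob without a mark, 44 mm across its flats, its top 41 mm above the face plate, nothing else at its foot. At every click two flats face along the unit's +x and -x, others each 30 degrees round. Clockwise from above raises the level.
- pointer (a joint): Fine pointer in the slot, geared to the dial: 0 m at click 0, 0.0001 m for each click, so 0.0004 m at click 4. Its travel is much finer than the noise of its reading, so count the clicks by feel; negative values mean that the stop is being strained.
- apply_top (a point): Centre of the top of the round white push button, 28 mm in diameter, in a low black round housing. Pressed straight down; it springs back when let go.
- apply (a joint): Travel of the button: 0 up, 0.006 m fully down; the spring needs 5 N fully down.
- rack: Aluminium block 120 x 160 x 50 mm with small vials and two pens standing up to 75 mm above it; origin at the centre of its underside. Leave alone.
- carton: Small open white carton 90 x 120 x 60 mm with a flap standing to 105 mm; origin at the centre of its underside. Leave alone.
- bottle: Round bottle 56 mm in diameter and 130 mm high; origin at the centre of its underside. Leave alone.
- dial_top (a point): Centre of the dial's top, fixed to the unit. The dial has 9 resting places, click 0 to 8, 30 degrees (0.524 rad) apart. Leaving one takes about 0.25 N m; the resistance falls to nothing midway, then the dial pulls itself into the next place, where the torque jumps from pulling back to resisting: the click. It starts anywhere from click 1 to 3, not known beforehand, and looks the same at each.
- dial_foot (a point): Dial's axis at the face plate, fixed to the unit. Zero stop: at click 0, turning anticlockwise, a sprung stop adds 0.12 N m at once and 3 N m per rad beyond, on top of the click. So 0.4 N m or more is felt only at the stop; there the resistance rises instead of falling off. Forced more than 0.25 rad past click 0 the stop is damaged. Let go, the dial springs back to click 0.

How it is judged:
On the way, in this order (a step that is already met when the one before it is completed fails the run):
1. the dial is turned back to click 0, at its stop (value of joint pointer below 3e-05 m), for 0.1 s.
2. the dial rests four clicks clockwise of the stop, let go (value of joint pointer between 0.00037 and 0.00043 m and contact force between anything else and unit below 0.3 N), for 0.3 s.
3. the button is pressed fully down with the dial at click 4 (value of joint apply above 0.005 m and value of joint pointer between 0.00037 and 0.00043 m), for 0.05 s.
At the end, for the whole second after the job is handed in: The dial rests at click 4 (pointer 0.40 mm, within 0.03 mm, a third of a click), the button is up again (under 1 mm down), and rack, carton and bottle are within 10 mm of where they stood (value of joint pointer between 0.00037 and 0.00043 m and value of joint apply below 0.001 m and distance of each of rack, carton, bottle from where it was at the start of the episode below 0.01 m); the robot touches nothing.
It fails at once if the dial is forced more than 0.25 rad past its zero stop (value of joint pointer below -4.8e-05 m).
It fails at once if the button is pressed with more than 25 N (contact force between anything else and apply above 25 N).
It fails at once if the rack, carton or bottle is pushed over 15 mm (distance of any of rack, carton, bottle from where it was at the start of the episode above 0.015 m).
It also fails if it takes over 72 s, if anything falls off the work surface, if the arm or the gripper's body presses on something with over 40 N, if the wrist force passes 120 N, or if a joint passes its speed limit or range.

## Robot

A 6-joint arm with a two-finger parallel gripper is mounted at the origin on the work surface. World frame = base frame: x ahead of the robot, y to its left, z up, the work surface at z = 0. Lengths are in m, angles in rad, forces in N, time in s.
With the tool pointing down it reaches from about 0.375 to 0.9 m from the base axis. Payload 3.1 kg.
Tool frame: the origin (TCP) lies between the finger pads; the fingertips stand 11 mm ahead of it and the grasp point (between the pads) lies 8 mm behind it; z points along the fingers, y is the line along which they close (so a half turn about z gives the same grasp; the last joint's range is limited). The gripper opens to 87 mm and grips with 3 to 60 N. Pads are 19 mm wide; open, the fingers measure 117 mm over their backs; the gripper's body (75 mm by 190 mm) begins 51 mm behind the grasp point.
Start: joints at [-1.313, 0.527, 1.433, -0, 1.181, -0.178], TCP at [0.264, -0.567, 0.234] pointing down, gripper open.
Joint ranges: [-3.08, 3.08], [-0.75, 2.2], [0.22, 2.44], [-1.43, 4.57], [0, 2.65], [-2.85, 2.85]. Speed limits (rad/s): [2.79, 2.79, 3.14, 3.14, 3.14, 3.14].

## Interface

Orientations are given as a unit quaternion [x, y, z, w].
In Python, from rig import robot gives the robot as it stands.
- The arm moves only by the tool move_arm, never from a script. Its argument "moves" is text: rows parted by semicolons, each of 7 numbers parted by spaces: the shift along the tool's x, y, z in units of 100 mm (1.0 is 100 mm), then the turn, a rotation vector about the tool's x, y, z in units of 90 degrees (1.0 is 90 degrees), then the opening, from 0 (shut) to 1 (fully open). A call has 1 to 12 rows; each row is the pose to reach, as a shift and turn from the pose commanded when the call began, along the tool's axes at that moment; what a row does not reach only later rows make up. A row lasts 1/10 s, in which the tool goes at most 50 mm and 8.59 degrees, less where a joint would pass 70% of its speed; a pose out of reach is approached as far as the arm can. A call with a number of a shift or a turn outside -1 to 1 is refused whole. A call with a gripper value outside its range is refused whole. The fingers move at their own pace and stop on an object; "squeeze" is the grip in N (left out, the last holds). Time passes only in rows, so rows that repeat a pose let the fingers close. It gives the time, the measured TCP pose, the force, the opening and the grip force at its end, in the units of the state.
- robot.get_obs(): the state, without advancing time (a new reading comes with each control period).
- robot.camera(name): name is "scene" or "top" or "wrist"; returns a dict with "image" (400x640x3 uint8, red, green, blue), "intrinsics" (3x3 intrinsics, pixels), "extrinsics" (4x4, takes a point from world to camera coordinates). Camera axes: x right, y up, looking along -z (the intrinsics and any distortion apply to the point x, -y, -z); pixel columns grow to the right and rows downward; lengths in m; the calibration is good to about 2 mm. The wrist camera is an equidistant fisheye: a pixel r from the principal point sees the ray r / f radians off the axis. A picture is of the moment at which its call begins. There is no depth.
- robot.hand_in(): hands the job in; it is judged then, once.
The state is a dict: "time": time; "q": joint angles; "joint_velocities": joint speeds; "joint_torque": joint torques, N m; "position": TCP position; "tool_rot": TCP orientation; "ft_force": force on the tool from outside, world axes, zero at the start; "moment": the same for the moment, N m; "grip_width": finger opening in m; "grip_force": force on a finger pad.
Only numpy, scipy, OpenCV 4.12 (cv2) and the standard library are available. Lean on these libraries where they do the work, as an engineer would, in place of code of your own. Each camera call takes 0.05 s, during which the arm holds its last target. There are 200 camera calls.

## Working session

There is one attempt and no reset: what is moved stays moved. The work goes in short steps, Python scripts to look and compute and a tool call to move; the robot and the scene stay as the last step left them, time stands still between calls to the robot, and variables do not carry over. Pictures are saved under pics/ and viewed, at most 10 in all, crops included, and the job is handed in when it is done.

Besides the shell and the picture viewer there is one more tool, called after "Request:" as name(argument=value, ...) on one line, values as JSON. move_arm: Moves the arm, as the interface text tells. Shifts and turns lie within -1 to 1; 1 stands for 100 mm of shift or 90 degrees of turn. Its arguments: {"type":"object","properties":{"moves":{"type":"string"},"squeeze":{"type":"number"}},"required":["moves"]}

```bash
mkdir -p pics; python3 - <<'E'
from rig import robot
import cv2,numpy as np,json
for n in("top","scene"):
    c=robot.camera(n); cv2.imwrite(f"pics/{n}0.png",c["image"][:,:,::-1]); np.savez(f"{n}0.npz",**c)
    print(n,np.round(c["intrinsics"],1).tolist(),np.round(c["extrinsics"],3).tolist(),[k for k in c])
o=robot.get_obs();print({k:np.round(v,3).tolist() for k,v in o.items()})
E
```

```text
top [[485.8, 0.0, 318.1], [0.0, 485.8, 195.4], [0.0, 0.0, 1.0]] [[-0.006, -1.0, -0.009, 0.018], [0.991, -0.007, 0.136, -0.6], [-0.136, -0.008, 0.991, -1.563], [0.0, 0.0, 0.0, 1.0]] ['image', 'intrinsics', 'extrinsics']
scene [[431.9, 0.0, 322.2], [0.0, 431.9, 203.3], [0.0, 0.0, 1.0]] [[-0.761, 0.648, -0.006, 0.457], [-0.447, -0.518, 0.729, 0.193], [0.469, 0.558, 0.684, -1.672], [0.0, 0.0, 0.0, 1.0]] ['image', 'intrinsics', 'extrinsics']
{'time': 0.1, 'q': [-1.314, 0.528, 1.434, -0.0, 1.181, -0.179], 'joint_velocities': [0.001, -0.004, -0.002, 0.001, -0.001, -0.001], 'joint_torque': [-0.001, -44.099, -17.715, 0.063, 0.053, -0.0], 'position': [0.264, -0.566, 0.233], 'tool_rot': [0.976, 0.216, -0.0, -0.001], 'ft_force': [0.878, 0.658, -0.463], 'moment': [-0.023, 0.028, -0.033], 'grip_force': 0.0, 'grip_width': 0.087}
```

View pics/top0.png

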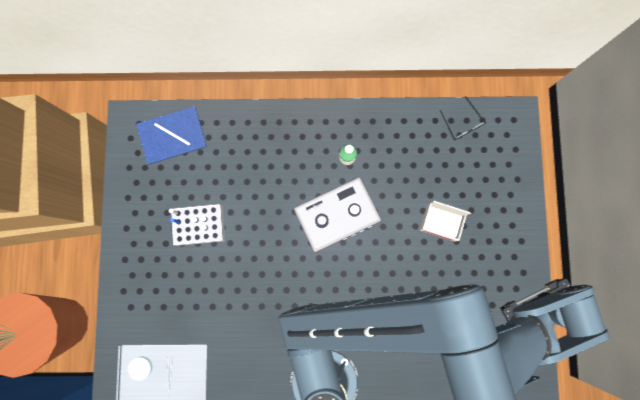

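View pics/scene0.png

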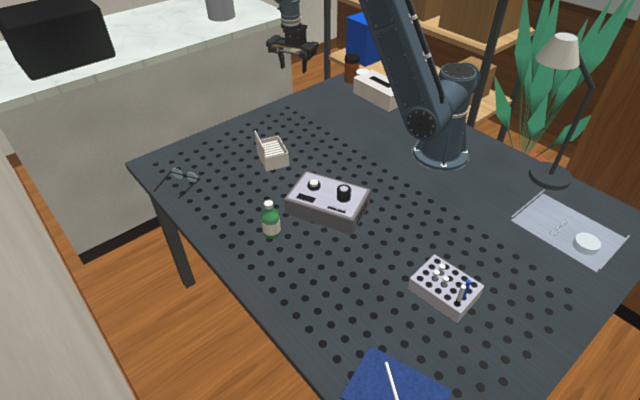

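The top view shows the unit at about (338,214), its dial near (321,221), the button near (355,210) and the display on the far side (+x). The rack is at left (197,225), the carton at right (445,221) and the bottle at (348,155).

```bash
python3 - <<'E'
import cv2
a=cv2.imread("pics/top0.png")[172:257,288:388]; b=cv2.imread("pics/scene0.png")[165:235,278:378]
cv2.imwrite("pics/topc.png",cv2.resize(a,None,fx=7,fy=7,interpolation=cv2.INTER_CUBIC))
cv2.imwrite("pics/scenec.png",cv2.resize(b,None,fx=7,fy=7,interpolation=cv2.INTER_CUBIC))
E
```

```text
(no output)
```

View pics/topc.png

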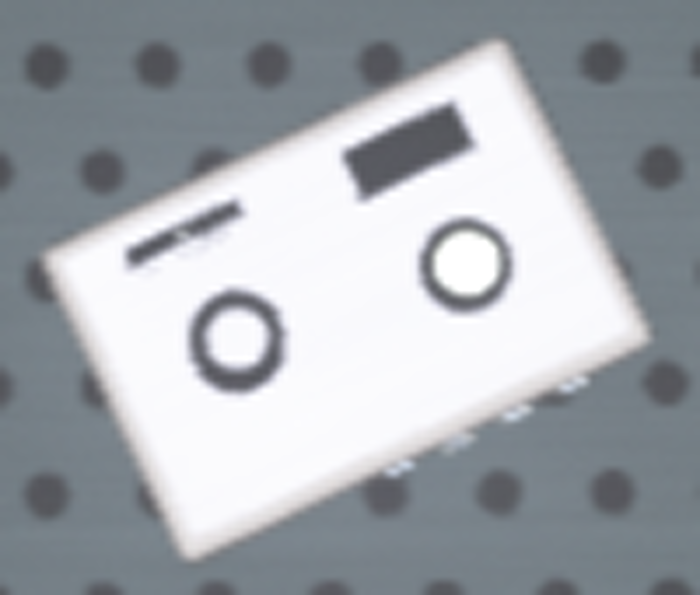

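View pics/scenec.png

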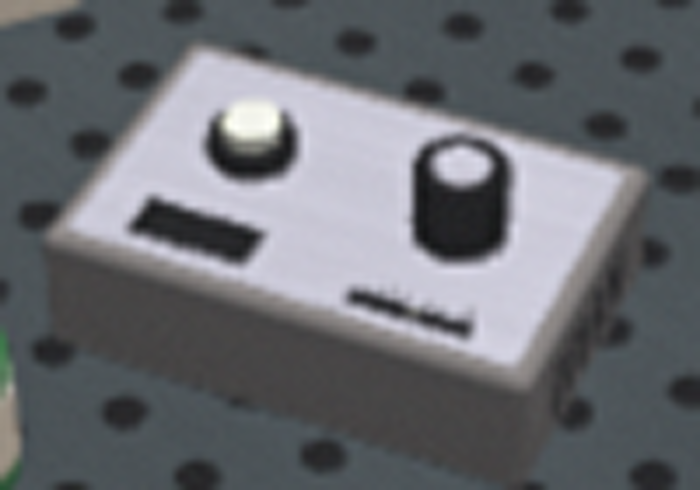

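Both crops are clear. In the top crop the face corners are at (42,255), (500,38), (652,338) and (188,560), the dial top at (237,340) and the button at (465,265). In the scene crop the corners are at (48,238), (525,385), (645,172) and (198,45), and the dial top at (460,163).

```bash
cat >u.py <<'E'
import numpy as np, cv2
from scipy.optimize import least_squares
from scipy.spatial.transform import Rotation as R
P=np.array([[80,120,75],[80,-120,75],[-80,-120,75],[-80,120,75],[0,55,116],[-12,-55,92]])/1000.
def proj(c,X):
    p=X@c["extrinsics"][:3,:3].T+c["extrinsics"][:3,3]; K=c["intrinsics"]
    return np.c_[K[0,2]+K[0,0]*p[:,0]/-p[:,2], K[1,2]+K[1,1]*-p[:,1]/-p[:,2]]
def pts(s,L=P):
    c,n=np.cos(s[2]),np.sin(s[2]); return L@np.array([[c,-n,0],[n,c,0],[0,0,1]]).T+[s[0],s[1],0]
E
python3 - <<'E'
from u import *
t=np.load("top0.npz");s=np.load("scene0.npz")
tp=(np.array([[42,255],[500,38],[652,338],[188,560],[237,340],[465,265]])+.5)/7-.5+[288,172]
sp=(np.array([[525,385],[48,238],[198,45],[645,172],[460,163],[252,120]])+.5)/7-.5+[278,165]
def fit(u):
    def f(x):
        L=P.copy();L[5,2]=x[3]; X=pts(x,L)
        r=[]
        if 't' in u:r.append(proj(t,X)-tp)
        if 's' in u:r.append(proj(s,X)-sp)
        return np.concatenate(r).ravel()
    q=least_squares(f,[.55,-.05,.4,.09]);return q.x,f(q.x).reshape(-1,2)
for u in('t','s','ts'):
    x,r=fit(u);print(u,np.round(x,4));print(np.round(r,1).tolist()); print(np.round(pts(x)[4:],4).tolist())
E
```

```text
t [ 0.5355 -0.0468  0.4408  0.0844]
[[-1.0, -0.4], [0.4, -1.2], [0.8, 0.3], [-0.5, 1.1], [0.0, 0.0], [0.1, 0.1]]
[[0.512, 0.003, 0.116], [0.5481, -0.1016, 0.092]]
s [ 0.5372 -0.0462  0.4368  0.0961]
[[0.4, 0.8], [-1.5, -0.2], [-0.7, -1.3], [1.4, -0.6], [0.3, 0.6], [0.0, -0.0]]
[[0.5139, 0.0036, 0.116], [0.5496, -0.1012, 0.092]]
ts [ 0.536  -0.0467  0.4386  0.0948]
[[-1.0, -0.6], [0.5, -1.3], [0.8, 0.2], [-0.6, 0.9], [0.0, -0.2], [0.4, -0.4], [0.7, 0.5], [-1.3, -0.3], [-0.6, -1.5], [1.5, -0.9], [0.5, 0.3], [0.2, 0.1]]
[[0.5126, 0.0031, 0.116], [0.5485, -0.1016, 0.092]]
```

Request:
move_arm(moves="0.93 -0.82 0 0 0 0 1;0.93 -0.82 0 0 0 0 1;0.93 -0.82 0 0 0 0 1;0.93 -0.82 0 0 0 0 1", squeeze=40)

```text
time: 0.5
position: [0.3143, -0.4486, 0.233]
tool_rot: [0.976, 0.218, -0.0, -0.002]
ft_force: [0.4, -0.0, 0.2]
grip_width: 0.087
grip_force: 0.0
```

Request:
move_arm(moves="0.93 -0.82 0 0 0 0 1;0.93 -0.82 0 0 0 0 1;0.93 -0.82 0 0 0 0 1;0.93 -0.82 0 0 0 0 1")

```text
time: 0.9
position: [0.3637, -0.3369, 0.2333]
tool_rot: [0.976, 0.218, -0.0, -0.001]
ft_force: [-0.4, -0.8, 0.3]
grip_width: 0.0869
grip_force: 0.0
```

Request:
move_arm(moves="0.93 -0.82 0 0 0 0 1;0.93 -0.82 0 0 0 0 1;0.93 -0.82 0 0 0 0 1;0.93 -0.82 0 0 0 0 1")

```text
time: 1.3
position: [0.4137, -0.2249, 0.2335]
tool_rot: [0.976, 0.218, 0.0, 0.0]
ft_force: [-0.5, -0.4, 1.0]
grip_width: 0.087
grip_force: 0.0
```

Request:
move_arm(moves="0.93 -0.82 0 0 0 0 1;0.93 -0.82 0 0 0 0 1;0.93 -0.82 0 0 0 0 1;0.93 -0.82 0 0 0 0 1")

```text
time: 1.7
position: [0.4641, -0.1123, 0.2336]
tool_rot: [0.976, 0.217, 0.0, 0.001]
ft_force: [-0.6, -0.8, -0.7]
grip_width: 0.0872
grip_force: 0.0
```

Request:
move_arm(moves="0.5 -0.45 0 0 0 0 1;0.5 -0.45 0 0 0 0 1;0.5 -0.45 0 0 0 0 1;0.5 -0.45 0 0 0 0 1")

```text
time: 2.1
position: [0.4893, -0.0525, 0.2334]
tool_rot: [0.976, 0.216, -0.0, 0.001]
ft_force: [-0.3, -0.5, 0.6]
grip_width: 0.0872
grip_force: 0.0
```

Take a wrist picture here to refine the position.

```bash
python3 - <<'E'
from rig import robot
import cv2,numpy as np
c=robot.camera("wrist"); cv2.imwrite("pics/w0.png",c["image"][:,:,::-1]); np.savez("w0.npz",**c)
print(c["intrinsics"].tolist(),np.round(c["extrinsics"],3).tolist(),robot.get_obs()["position"])
E
```

```text
[[309.70691628693146, 0.0, 320.3807646411767], [0.0, 309.70691628693146, 199.52388291573547], [0.0, 0.0, 1.0]] [[0.421, -0.907, 0.002, -0.255], [0.872, 0.405, -0.275, -0.373], [0.249, 0.117, 0.961, -0.506], [0.0, 0.0, 0.0, 1.0]] [ 0.48907577 -0.05246209  0.2334375 ]
```

View pics/w0.png

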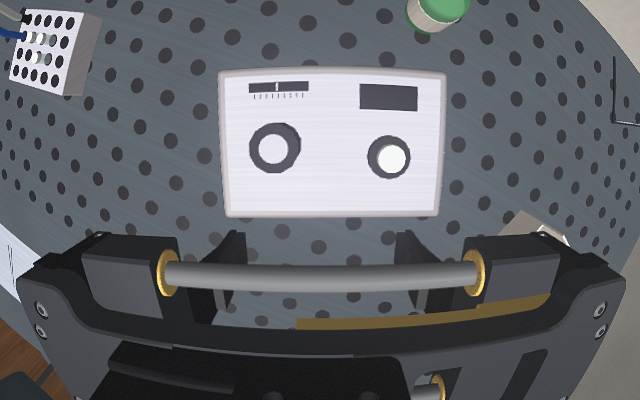

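The wrist view shows the dial's top disc at (273,149), the button top at (391,158), and the face corners at (219,72), (445,73), (439,216) and (226,216).

```bash
python3 - <<'E'
from u import *
c=np.load("w0.npz");K=c["intrinsics"];E=c["extrinsics"]
def bp(u,v,z):
    d=np.array([u-K[0,2],v-K[1,2]]);r=np.hypot(*d);th=r/K[0,0]
    ray=np.array([np.sin(th)*d[0]/r,-np.sin(th)*d[1]/r,-np.cos(th)])@E[:3,:3]
    o=-E[:3,:3].T@E[:3,3]; return o+ray*(z-o[2])/ray[2]
print("dial",bp(273,149,.116),"btn",bp(391,158,.095))
C=[bp(*p,.075)[:2] for p in[(219,72),(445,73),(439,216),(226,216)]]
C=np.array(C);print(C,C.mean(0))
for a,b in((1,0),(2,3)):d=C[b]-C[a];print(np.arctan2(-d[0],d[1]),np.hypot(*d))
E
```

```text
dial [0.51391994 0.00313713 0.116     ] btn [ 0.5501601 -0.1001803  0.095    ]
[[ 0.5577242   0.09099865]
 [ 0.65660642 -0.11827446]
 [ 0.51728322 -0.18633801]
 [ 0.41892769  0.02659554]] [ 0.53763538 -0.04675457]
0.44140921238940406 0.23145826421218169
0.43271165584189536 0.23455171392541777
```

Request:
move_arm(moves="0.45 -0.4 0 0 0 -0.09 1;0.45 -0.4 0 0 0 -0.18 1;0.45 -0.4 0 0 0 -0.27 1;0.45 -0.4 0 0 0 -0.36 1;0.45 -0.4 0 0 0 -0.45 1;0.45 -0.4 0 0 0 -0.54 1;0.45 -0.4 0 0 0 -0.63 1;0.45 -0.4 0 0 0 -0.668 1;0.45 -0.4 0 0 0 -0.668 1;0.45 -0.4 0 0 0 -0.668 1")

```text
time: 3.15
position: [0.5129, 0.0036, 0.2336]
tool_rot: [0.738, 0.675, -0.0, 0.0]
ft_force: [-0.4, -0.0, 0.3]
grip_width: 0.0871
grip_force: 0.0
```

```bash
python3 - <<'E'
from u import *
from rig import robot
o=robot.get_obs();M=R.from_quat(o["tool_rot"]).as_matrix()
print(o["position"],np.arctan2(M[1,0],M[0,0]),o["q"],o["moment"])
print("shift",M.T@(np.array([.5132,.0031,.093])-o["position"])*10)
E
```

```text
[0.51289368 0.00359372 0.23355127] 1.4819533900691617 [-2.10920176e-01  3.77340737e-01  1.71054187e+00 -4.16570719e-04
  1.05356953e+00 -1.21871300e-01] [-0.00339463 -0.06005217  0.0275    ]
shift [-0.00411676  0.0033551   1.40551464]
```

Request:
move_arm(moves="0 0 0.4 0 0 0 1;0 0 0.8 0 0 0 1;0 0 0.9 0 0 0 1;0 0 0.9 0 0 0 1")

```text
time: 3.55
position: [0.5118, 0.0048, 0.1423]
tool_rot: [0.737, 0.676, -0.001, -0.002]
ft_force: [0.4, 1.0, 0.6]
grip_width: 0.0871
grip_force: 0.0
```

Request:
move_arm(moves="0 0 0.25 0 0 0.003 1;0 0 0.5 0 0 0.003 1;0 0 0.5 0 0 0.003 1;0 0 0.5 0 0 0.003 0.45;0 0 0.5 0 0 0.003 0.4;0 0 0.5 0 0 0.003 0.4;0 0 0.5 0 0 0.003 0.4;0 0 0.5 0 0 0.003 0.4;0 0 0.5 0 0 0.003 0.4", squeeze=25)

```text
time: 4.45
position: [0.513, 0.005, 0.0938]
tool_rot: [0.738, 0.674, 0.0, 0.0]
ft_force: [0.6, 0.3, 0.3]
grip_width: 0.0467
grip_force: 0.0
```

```bash
cat >s.py <<'E'
from u import *
from rig import robot
o=robot.get_obs();M=R.from_quat(o["tool_rot"]).as_matrix()
np.set_printoptions(precision=3,suppress=True)
print(o["time"],o["position"],"yaw deg",np.degrees(np.arctan2(M[1,0],M[0,0])),"F",o["ft_force"],"M",o["moment"],"q6",o["q"][5],o["grip_width"],o["grip_force"])
E
python3 s.py
```

```text
4.45 [0.513 0.005 0.094] yaw deg 84.8251508527182 F [0.564 0.317 0.269] M [ 0.054 -0.067  0.024] q6 -0.11802109384323621 0.04667412620996448 0.0
```

Request:
move_arm(moves="-0.016 0 0 0 0 0 0.4;-0.016 0 0 0 0 0 0.4;-0.016 0 0 0 0 0 0.4;-0.016 0 0 0 0 0 0.4;-0.016 0 0 0 0 0 0.4", squeeze=25)

```text
time: 4.95
position: [0.5127, 0.0046, 0.0937]
tool_rot: [0.739, 0.674, 0.001, -0.001]
ft_force: [1.5, 6.0, 3.7]
grip_width: 0.0437
grip_force: 25.0
```

```bash
python3 s.py
```

```text
4.95 [0.513 0.005 0.094] yaw deg 84.7626245825599 F [1.476 6.007 3.672] M [ 0.841 -0.143  0.049] q6 -0.12130662440389356 0.043749562905293825 25.000279584264717
```

Request:
move_arm(moves="0.01 0 0 0 0 0 0.4;0.01 0 0 0 0 -0.04 0.4;0.01 0 0 0 0 -0.08 0.4;0.01 0 0 0 0 -0.08 0.4", squeeze=40)

```text
time: 5.35
position: [0.5126, 0.0046, 0.0937]
tool_rot: [0.695, 0.719, 0.0, -0.0]
ft_force: [-0.8, 2.7, 4.4]
grip_width: 0.0435
grip_force: 40.0
```

```bash
python3 s.py
```

```text
5.35 [0.513 0.005 0.094] yaw deg 91.97465289294082 F [-0.843  2.746  4.398] M [ 0.427  0.106 -0.131] q6 -0.2444461424980418 0.04345743120713407 40.000327746620314
```

Request:
move_arm(moves="0 0 0 0 0 -0.04 0.4;0 0 0 0 0 -0.08 0.4;0 0 0 0 0 -0.12 0.4;0 0 0 0 0 -0.16 0.4;0 0 0 0 0 -0.2 0.4;0 0 0 0 0 -0.253 0.4;0 0 0 0 0 -0.253 0.4")

```text
time: 6.05
position: [0.5124, 0.0046, 0.0937]
tool_rot: [0.539, 0.842, -0.0, -0.0]
ft_force: [-1.4, 3.1, 6.2]
grip_width: 0.0435
grip_force: 40.0
```

```bash
python3 s.py
```

```text
6.05 [0.512 0.005 0.094] yaw deg 114.72356792257295 F [-1.414  3.149  6.222] M [ 0.464  0.103 -0.013] q6 -0.6411191323621912 0.04349363917962153 40.00024345490601
```

Request:
move_arm(moves="0 0 0 0 0 -0.03 0.4;0 0 0 0 0 -0.06 0.4;0 0 0 0 0 -0.06 0.4")

```text
time: 6.35
position: [0.5123, 0.0046, 0.0937]
tool_rot: [0.5, 0.866, -0.0, -0.001]
ft_force: [-1.2, 1.4, 6.0]
grip_width: 0.0435
grip_force: 40.0
```

```bash
python3 s.py
```

```text
6.35 [0.512 0.005 0.094] yaw deg 120.01583592605637 F [-1.201  1.414  6.032] M [ 0.363  0.191 -0.19 ] q6 -0.7338094584176837 0.043521015591808626 40.00078042265159
```

Request:
move_arm(moves="0 0 0 0 0 -0.04 0.4;0 0 0 0 0 -0.08 0.4;0 0 0 0 0 -0.12 0.4;0 0 0 0 0 -0.16 0.4;0 0 0 0 0 -0.2 0.4;0 0 0 0 0 -0.24 0.4;0 0 0 0 0 -0.275 0.4;0 0 0 0 0 -0.275 0.4")

```text
time: 7.15
position: [0.5122, 0.0045, 0.0937]
tool_rot: [0.302, 0.953, -0.0, -0.001]
ft_force: [-2.2, 0.9, 6.1]
grip_width: 0.0436
grip_force: 40.0
```

```bash
python3 s.py
```

```text
7.15 [0.512 0.004 0.094] yaw deg 144.83257642424596 F [-2.178  0.892  6.093] M [ 0.408  0.156 -0.054] q6 -1.1664902959950347 0.04364200241508314 40.000860595337144
```

Request:
move_arm(moves="0 0 0 0 0 -0.02 0.4;0 0 0 0 0 -0.04 0.4;0 0 0 0 0 -0.055 0.4;0 0 0 0 0 -0.055 0.4")

```text
time: 7.55
position: [0.5122, 0.0044, 0.0937]
tool_rot: [0.262, 0.965, 0.0, -0.001]
ft_force: [-2.8, 0.5, 6.4]
grip_width: 0.0434
grip_force: 40.0
```

```bash
python3 s.py
```

```text
7.55 [0.512 0.004 0.094] yaw deg 149.60975891968926 F [-2.831  0.489  6.386] M [ 0.375  0.271 -0.373] q6 -1.2509206523089962 0.04341881406972264 40.00111180419481
```

Request:
move_arm(moves="0 0 0 0 0 -0.015 0.4;0 0 0 0 0 -0.03 0.4;0 0 0 0 0 -0.03 0.4;0 0 0 0 0 -0.03 0.4")

```text
time: 7.95
position: [0.5122, 0.0044, 0.0937]
tool_rot: [0.24, 0.971, 0.0, -0.001]
ft_force: [-1.9, -0.3, 6.2]
grip_width: 0.0433
grip_force: 40.0
```

```bash
python3 s.py
```

```text
7.95 [0.512 0.004 0.094] yaw deg 152.25566562556577 F [-1.894 -0.268  6.235] M [ 0.43   0.295 -0.462] q6 -1.297422105505547 0.04333930569205044 40.00115797505714
```

The stop is felt: −0.46 N m and rising. Next I go back to click 0 and then count four clicks clockwise.

Request:
move_arm(moves="0 0 0 0 0 0.03 0.4;0 0 0 0 0 0.06 0.4;0 0 0 0 0 0.085 0.4;0 0 0 0 0 0.085 0.4")

```text
time: 8.35
position: [0.5122, 0.0045, 0.0937]
tool_rot: [0.303, 0.953, -0.0, -0.001]
ft_force: [-2.7, 2.1, 6.2]
grip_width: 0.0434
grip_force: 40.0
```

```bash
python3 s.py
```

```text
8.35 [0.512 0.004 0.094] yaw deg 144.72691880106564 F [-2.705  2.1    6.246] M [0.406 0.157 0.003] q6 -1.1648748431474873 0.043364727237186804 40.0017006014059
```

Request:
move_arm(moves="0 0 0 0 0 0.03 0.4;0 0 0 0 0 0.06 0.4;0 0 0 0 0 0.09 0.4;0 0 0 0 0 0.09 0.4")

```text
time: 8.75
position: [0.5122, 0.0045, 0.0937]
tool_rot: [0.369, 0.929, -0.0, -0.001]
ft_force: [-1.2, 1.8, 5.1]
grip_width: 0.0437
grip_force: 40.0
```

```bash
python3 s.py
```

```text
8.75 [0.512 0.004 0.094] yaw deg 136.66736849298428 F [-1.219  1.806  5.15 ] M [0.386 0.21  0.156] q6 -1.0237680193894543 0.043673572086618005 40.00181977837201
```

Request:
move_arm(moves="0 0 0 0 0 0.04 0.4;0 0 0 0 0 0.08 0.4;0 0 0 0 0 0.12 0.4;0 0 0 0 0 0.16 0.4;0 0 0 0 0 0.2 0.4;0 0 0 0 0 0.243 0.4;0 0 0 0 0 0.243 0.4")

```text
time: 9.45
position: [0.5124, 0.0046, 0.0937]
tool_rot: [0.539, 0.842, -0.0, -0.0]
ft_force: [-1.9, 2.8, 5.3]
grip_width: 0.0435
grip_force: 40.0
```

```bash
python3 s.py
```

```text
9.45 [0.512 0.005 0.094] yaw deg 114.72736159358642 F [-1.93   2.752  5.29 ] M [ 0.537  0.085 -0.001] q6 -0.6413295037822522 0.04351589060084351 40.00197447681785
```

Request:
move_arm(moves="0 0 0 0 0 0.04 0.4;0 0 0 0 0 0.08 0.4;0 0 0 0 0 0.12 0.4;0 0 0 0 0 0.16 0.4;0 0 0 0 0 0.2 0.4;0 0 0 0 0 0.24 0.4;0 0 0 0 0 0.28 0.4;0 0 0 0 0 0.333 0.4;0 0 0 0 0 0.333 0.4")

```text
time: 10.35
position: [0.5127, 0.0046, 0.0937]
tool_rot: [0.738, 0.675, 0.0, -0.0]
ft_force: [-0.7, 3.7, 5.8]
grip_width: 0.0438
grip_force: 40.0
```

```bash
python3 s.py
```

```text
10.35 [0.513 0.005 0.094] yaw deg 84.8587865177335 F [-0.68   3.734  5.816] M [0.476 0.083 0.016] q6 -0.12013354205647749 0.043823295918278465 40.002352634619456
```

Request:
move_arm(moves="0 0 0 0 0 0.04 0.4;0 0 0 0 0 0.08 0.4;0 0 0 0 0 0.12 0.4;0 0 0 0 0 0.16 0.4;0 0 0 0 0 0.2 0.4;0 0 0 0 0 0.24 0.4;0 0 0 0 0 0.28 0.4;0 0 0 0 0 0.333 0.4;0 0 0 0 0 0.333 0.4")

```text
time: 11.25
position: [0.513, 0.0045, 0.0937]
tool_rot: [0.887, 0.462, 0.0, -0.0]
ft_force: [0.2, 3.8, 5.2]
grip_width: 0.0436
grip_force: 40.0
```

```bash
python3 s.py
```

```text
11.25 [0.513 0.005 0.094] yaw deg 55.02452769707691 F [0.227 3.841 5.197] M [ 0.524  0.121 -0.014] q6 0.4006036131955898 0.04361361289184734 40.00225091864195
```

Request:
move_arm(moves="0 0 0 0 0 0.04 0.4;0 0 0 0 0 0.08 0.4;0 0 0 0 0 0.12 0.4;0 0 0 0 0 0.16 0.4;0 0 0 0 0 0.2 0.4;0 0 0 0 0 0.24 0.4;0 0 0 0 0 0.28 0.4;0 0 0 0 0 0.333 0.4;0 0 0 0 0 0.333 0.4;0 0 0 0 0 0.333 0.4")

```text
time: 12.25
position: [0.5131, 0.0043, 0.0937]
tool_rot: [0.976, 0.219, 0.0, 0.0]
ft_force: [-0.1, 2.2, 5.4]
grip_width: 0.0434
grip_force: 40.0
```

```bash
python3 s.py
```

```text
12.25 [0.513 0.004 0.094] yaw deg 25.25022397219001 F [-0.113  2.221  5.44 ] M [ 0.441  0.122 -0.002] q6 0.9204772548265541 0.043388573115900816 40.00115862956591
```

Request:
move_arm(moves="0 0 0 0 0 0 0.6;0 0 0 0 0 0 0.9;0 0 0 0 0 0 1;0 0 0 0 0 0 1;0 0 0 0 0 0 1;0 0 0 0 0 0 1;0 0 0 0 0 0 1;0 0 0 0 0 0 1")

```text
time: 13.05
position: [0.5128, 0.0044, 0.0935]
tool_rot: [0.976, 0.217, -0.0, 0.0]
ft_force: [1.0, -0.4, -0.6]
grip_width: 0.0862
grip_force: 0.0
```

Request:
move_arm(moves="0 0 -0.2 0 0 0 1;0 0 -0.5 0 0 0 1;0 0 -0.8 0 0 0 1;0 0 -0.8 0 0 0 1;0 0 -0.8 0 0 0 1")

```text
time: 13.55
position: [0.513, 0.0044, 0.1741]
tool_rot: [0.976, 0.217, 0.001, 0.0]
ft_force: [-0.4, 0.6, -0.5]
grip_width: 0.0869
grip_force: 0.0
```

```bash
python3 s.py; python3 - <<'E'
from u import *
from rig import robot
c=robot.camera("wrist"); im=c["image"][:,:,::-1]
cv2.imwrite("pics/w1.png",im)
o=robot.get_obs();M=R.from_quat(o["tool_rot"]).as_matrix()
print("shift to btn", M.T@(np.array([.5493,-.1008,.14])-o["position"])*10)
E
```

```text
13.55 [0.513 0.004 0.174] yaw deg 25.066231143815727 F [-0.356  0.621 -0.545] M [-0.011 -0.043 -0.063] q6 0.9237899756811647 0.08693150399172825 0.0
shift to btn [-0.11039004  1.11111073  0.33147132]
```

View pics/w1.png

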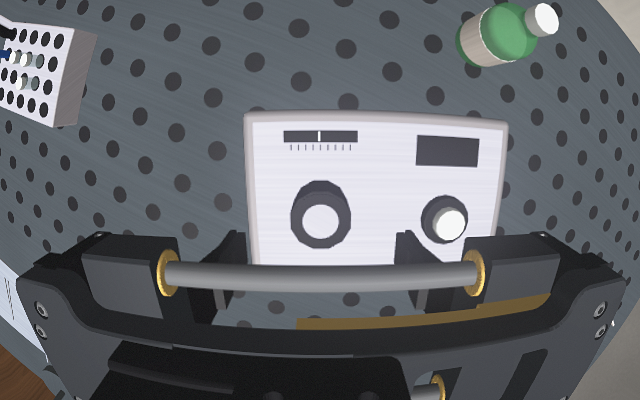

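The pointer sits at x=319, on the fifth of the nine ticks (291 to 350). That is level 4. Next, the button.

Request:
move_arm(moves="-0.11 0.4 0 0 0 0 0;-0.11 0.8 0 0 0 0 0;-0.11 1 0 0 0 0 0;-0.11 1 0 0 0 0 0", squeeze=10)

```text
time: 14.0
position: [0.5462, -0.0932, 0.1724]
tool_rot: [0.977, 0.215, -0.0, -0.0]
ft_force: [0.1, 0.2, 0.5]
grip_width: 0.0632
grip_force: 0.0
```

Request:
move_arm(moves="0 0.11 0.2 0 0 0 0;0 0.11 0.4 0 0 0 0;0 0.11 0.5 0 0 0 0;0 0.11 0.56 0 0 0 0;0 0.11 0.56 0 0 0 0;0 0.11 0.56 0 0 0 0;0 0.11 0.56 0 0 0 0;0 0.11 0.56 0 0 0 0")

```text
time: 14.8
position: [0.5503, -0.1009, 0.1184]
tool_rot: [0.976, 0.217, 0.001, 0.0]
ft_force: [-0.9, -1.0, 0.3]
grip_width: 0.003
grip_force: 0.0
```

```bash
python3 s.py; python3 - <<'E'
from rig import robot
import cv2
c=robot.camera("scene"); cv2.imwrite("pics/s1.png",cv2.resize(c["image"][140:240,270:390,::-1],None,fx=6,fy=6,interpolation=2))
E
```

```text
14.8 [ 0.55  -0.101  0.118] yaw deg 25.067013468609094 F [-0.869 -0.976  0.279] M [ 0.038  0.006 -0.043] q6 0.7522491833688261 0.003004579054633001 0.0
```

View pics/s1.png

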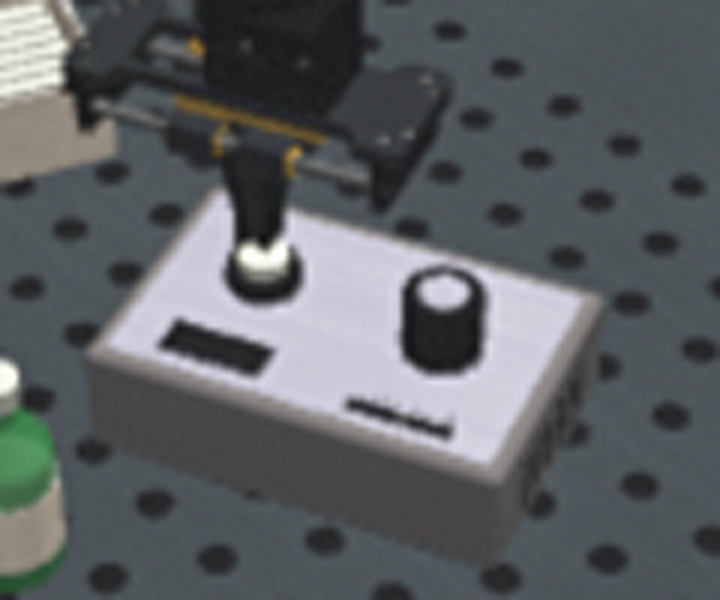

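The shut fingertips are centred just above the white button, around (262,240) in this crop. I lower in small steps.

Request:
move_arm(moves="0 0 0.04 0 0 0 0;0 0 0.08 0 0 0 0;0 0 0.11 0 0 0 0;0 0 0.13 0 0 0 0;0 0 0.13 0 0 0 0")

```text
time: 15.35
position: [0.5499, -0.1008, 0.1045]
tool_rot: [0.976, 0.217, -0.0, -0.0]
ft_force: [-0.7, -0.5, 3.8]
grip_width: 0.0009
grip_force: 1.8
```

Request:
move_arm(moves="0 0 0.01 0 0 0 0;0 0 0.02 0 0 0 0;0 0 0.02 0 0 0 0")

```text
time: 15.65
position: [0.5499, -0.1009, 0.1027]
tool_rot: [0.976, 0.217, 0.0, 0.0]
ft_force: [0.2, -0.1, 4.5]
grip_width: 0.0008
grip_force: 2.3
```

Request:
move_arm(moves="0 0 0.01 0 0 0 0;0 0 0.02 0 0 0 0;0 0 0.02 0 0 0 0")

```text
time: 15.95
position: [0.5499, -0.1008, 0.1022]
tool_rot: [0.976, 0.217, 0.0, 0.0]
ft_force: [-3.2, 0.9, 14.1]
grip_width: 0.0004
grip_force: 7.4
```

The force jumped to 14 N with almost no further travel, so the button is bottomed. Raise.

Request:
move_arm(moves="0 0 0 0 0 0 0;0 0 -0.05 0 0 0 0;0 0 -0.2 0 0 0 0;0 0 -0.6 0 0 0 0;0 0 -0.9 0 0 0 0;0 0 -0.9 0 0 0 0;0 0 -0.9 0 0 0 0")

```text
time: 16.65
position: [0.5499, -0.1008, 0.1906]
tool_rot: [0.976, 0.217, 0.0, 0.0]
ft_force: [-0.3, -0.2, -0.6]
grip_width: 0.0005
grip_force: 0.0
```

```bash
python3 s.py; python3 - <<'E'
from rig import robot
import cv2
c=robot.camera("wrist"); cv2.imwrite("pics/w2.png",c["image"][:,:,::-1])
E
```

```text
16.65 [ 0.55  -0.101  0.191] yaw deg 25.062930375701516 F [-0.293 -0.15  -0.623] M [0.001 0.019 0.008] q6 0.752145365917496 0.00049228713813364 0.0
```

View pics/w2.png

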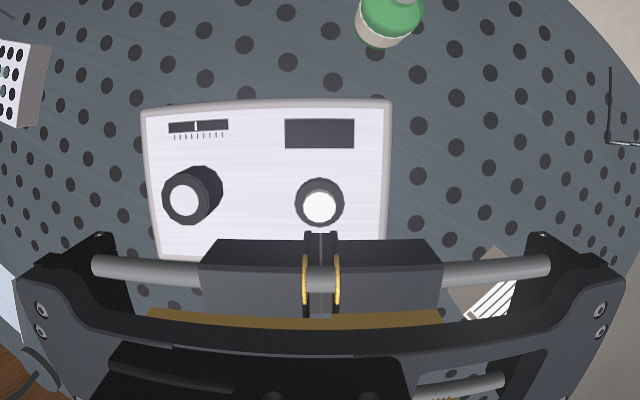

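The pointer still reads level 4, the button is up again and the arm is clear of everything.

```bash
python3 -c "
from rig import robot
print(robot.hand_in())"
```

```text
the job is handed in; nothing more can be done
None
```

I handed the job in: the dial went back to its zero stop (felt at 0.46 N m) and then four clicks clockwise, the pointer read level 4 after I let go, the button was pressed to its bottom at about 14 N and came back up, and the rack, carton and bottle were not touched (no verdict was returned).

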